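# Change over the face-shield drying rail

## Task

Change over the drying rail for the face-shield headframes: lift off the dry ones that hang there and stand them upright on the white mat, and slide the drip tray through between the rail's skids until it is fully home against the stop. Only when the rail is cleared and the tray is home, hang every wet headframe from the blue mat over the bar, crown on the bar, a leg on either side, and square across it. Leave the other things on the table where they are.

Things in the scene. Friction and masses are not known exactly. Their poses are not given: they have to be found in the camera images.
- wet1: Face-shield headframe, rigid, 140 g, wet, at the start on the blue mat (2 or 3 are there). Upside-down U of white band 24 mm wide, black padded crown on top, a black temple pad at each lower end as a foot; stands by itself. 146 mm wide (x), 50 deep over the pads (y), 140 high. Origin: underside, midway between the feet; z up. All alike, same from both sides.
- wet2: Face-shield headframe, rigid, 140 g, wet, at the start on the blue mat (2 or 3 are there). Upside-down U of white band 24 mm wide, black padded crown on top, a black temple pad at each lower end as a foot; stands by itself. 146 mm wide (x), 50 deep over the pads (y), 140 high. Origin: underside, midway between the feet; z up. All alike, same from both sides.
- wet3: Face-shield headframe, rigid, 140 g, wet, at the start on the blue mat (2 or 3 are there). Upside-down U of white band 24 mm wide, black padded crown on top, a black temple pad at each lower end as a foot; stands by itself. 146 mm wide (x), 50 deep over the pads (y), 140 high. Origin: underside, midway between the feet; z up. All alike, same from both sides.
- dry1: Face-shield headframe, rigid, 140 g, dry, at the start hung over the rail (1 or 2 are there). Upside-down U of white band 24 mm wide, black padded crown on top, a black temple pad at each lower end as a foot; stands by itself. 146 mm wide (x), 50 deep over the pads (y), 140 high. Origin: underside, midway between the feet; z up. All alike, same from both sides.
- dry2: Face-shield headframe, rigid, 140 g, dry, at the start hung over the rail (1 or 2 are there). Upside-down U of white band 24 mm wide, black padded crown on top, a black temple pad at each lower end as a foot; stands by itself. 146 mm wide (x), 50 deep over the pads (y), 140 high. Origin: underside, midway between the feet; z up. All alike, same from both sides.
- wet1_crown (a point): Middle of the underside of wet1's crown, 126 mm above the feet: the face that rests on the bar. Crown: level block 52 (x) by 24 (y) by 14 mm; grip it from above across the 24 mm, fingertips not below its underside. Its flat seat is 34 mm (x), then lining and band slope 41 to 46 degrees down to the legs (inner faces 63 mm from the middle; pads 47 mm), so it centres itself.
- wet2_crown (a point): Middle of the underside of wet2's crown, 126 mm above the feet: the face that rests on the bar. Crown: level block 52 (x) by 24 (y) by 14 mm; grip it from above across the 24 mm, fingertips not below its underside. Its flat seat is 34 mm (x), then lining and band slope 41 to 46 degrees down to the legs (inner faces 63 mm from the middle; pads 47 mm), so it centres itself.
- wet3_crown (a point): Middle of the underside of wet3's crown, 126 mm above the feet: the face that rests on the bar. Crown: level block 52 (x) by 24 (y) by 14 mm; grip it from above across the 24 mm, fingertips not below its underside. Its flat seat is 34 mm (x), then lining and band slope 41 to 46 degrees down to the legs (inner faces 63 mm from the middle; pads 47 mm), so it centres itself.
- dry1_crown (a point): Middle of the underside of dry1's crown, 126 mm above the feet: the face that rests on the bar. Crown: level block 52 (x) by 24 (y) by 14 mm; grip it from above across the 24 mm, fingertips not below its underside. Its flat seat is 34 mm (x), then lining and band slope 41 to 46 degrees down to the legs (inner faces 63 mm from the middle; pads 47 mm), so it centres itself.
- dry2_crown (a point): Middle of the underside of dry2's crown, 126 mm above the feet: the face that rests on the bar. Crown: level block 52 (x) by 24 (y) by 14 mm; grip it from above across the 24 mm, fingertips not below its underside. Its flat seat is 34 mm (x), then lining and band slope 41 to 46 degrees down to the legs (inner faces 63 mm from the middle; pads 47 mm), so it centres itself.
- rail: Fixed steel drying rail: flat bar, 24 mm wide and 12 high, along x from -140 to 140 mm, top 170 mm above the table, room for three frames 80 mm apart; a 16 mm square post at each end. Skids 16 mm wide and high run along y (-90 to 90 mm) at the posts' feet; channel between them 264 mm. Stop strip at the back, front face at y = -78 mm, 16 high. Origin: on the table under the bar's middle; z up.
- bar_top (a point): Top of the rail's bar at its middle, 170 mm above the table; axes as the rail's.
- tray: Loose aluminium drip tray, 240 (x) by 150 (y) by 24 mm high, 350 g, handle on its +y side. Slides on the table; starts out in front of the rail's +y side and goes in towards -y. Origin: centre of its underside. Home: back edge (tray y = -75 mm) at the stop, origin about 3 mm to -y of the rail's, axes parallel. A hung frame's feet are 44 mm up, so it passes beneath.
- tray_handle (a point): Middle of the tray's handle: a bar 70 mm long (tray x), 12 mm thick (tray y), from 21 to 39 mm above the table, 130 mm from the tray's origin along tray +y; this point is 30 mm above the table.
- wet_mat: Blue mat, fixed, 160 by 250 by 3 mm, on which the wet headframes stand. Origin: centre of its underside.
- clean_mat: White mat, fixed, 130 mm (x) by 330 mm (y) by 3 mm: the place for dry headframes; two fit one beside the other along y, each with its width along y. Origin: centre of its underside.
- vial_a: Bystander: small glass vial, 24 mm diameter, 42 mm high, upright. Origin under its centre.
- vial_b: Bystander: small glass vial like vial_a.
- tape_roll: Bystander: roll of paper tape lying flat, 70 mm diameter, 24 mm high. Origin under its centre.
- spray_bottle: Bystander: white disinfectant bottle, 60 mm diameter, 150 mm high. Origin under its centre.
- swab_box: Bystander: cardboard box, 60 by 100 by 35 mm. Origin under its centre.
- steel_bowl: Bystander: steel bowl, 90 mm diameter, 40 mm high. Origin under its centre.
There are look-alikes about, which are no part of the job. Leave any yellow look-alike of the wet2 alone.

How it is judged:
By the outcome, as a careful person would: the job done as asked, in the order asked, and still so for the second after the job is handed in, with the robot touching nothing.
Of wet1, wet2, wet3 only 2 to 3 are there at a start; the rules pass over those that are not, and their reading is None.
Of dry1, dry2 only 1 to 2 are there at a start; the rules pass over those that are not, and their reading is None.
At some moment in a run one of tray may be knocked a few centimetres aside while the robot is not near it.
It also fails if it takes over 210 s, if anything falls off the work surface, if the arm or the gripper's body presses on something with over 40 N, if the wrist force passes 120 N, or if a joint passes its speed limit or range.

## Robot

A 6-joint arm with a two-finger parallel gripper is mounted at the origin on the work surface. World frame = base frame: x ahead of the robot, y to its left, z up, the work surface at z = 0. Lengths are in m, angles in rad, forces in N, time in s.
With the tool pointing down it reaches from about 0.275 to 0.875 m from the base axis. Payload 12.5 kg.
Tool frame: the origin (TCP) lies midway between the tips of the shut fingers; the grasp point (between the pads) lies robot.grip_point_offset behind it (robot.grip_point_offset is the distance from the TCP to the grasp point, in m); z points along the fingers, y is the line along which they close (so a half turn about z gives the same grasp; the last joint's range is limited). The gripper opens to 85 mm and grips with 20 to 120 N. Pads are 22 mm wide; open, the fingers measure 114 mm over their backs; the gripper's body (76 mm by 85 mm) begins 54 mm behind the grasp point. The pads swing forward as they close: fully open they stand 13 mm farther back than shut.
Start: joints at [-1.282, 0.351, 1.652, -0, 1.139, -0.085], TCP at [0.201, -0.512, 0.231] pointing down, gripper open.
Joint ranges: [-2.75, 2.75], [-0.79, 2.1], [0.01, 2.65], [-1.57, 4.71], [0.07, 3.14], [-2.87, 2.87]. Speed limits (rad/s): [2.22, 2.22, 2.79, 3.14, 3.14, 3.14].

## Interface

Orientations are given as a rotation vector (axis times angle).
In Python, from workcell import robot gives the robot as it stands. Calls block until the motion is done:
- robot.goto(position, orientation): joint-space move of the TCP to a pose.
- robot.movel(position, frame=None, max_speed=0.15, guard=None): straight line of the TCP; frame=None keeps the orientation; max_speed is the mean speed in m/s. With guard (N) it stops when the force on the tool has changed by that much, and returns True; else False.
- robot.set_joints(angles): joint-space move.
- robot.gripper_to(opening): finger opening in m; the grip force is fixed at half the most; returns when the fingers have stopped.
- robot.sleep(seconds).
- robot.ik(position, orientation): joint angles nearest the present ones, or None.
- robot.grab_frame(name): name is "side" or "top" or "wrist"; returns a dict with "frame" (480x640x3 uint8, red, green, blue), "depth" (480x640 float32, m along the optical axis (not along the pixel's ray), 0 where there is no reading), "fx", "fy", "cx", "cy" (pixels), "R" (3x3) and "t" (3): a world point X has camera coordinates R X + t; the wrist camera has in their place "T_tool_cam" (4x4, takes a point from camera to tool coordinates, whose origin is the TCP and whose axes are the flange's). Camera axes: x right, y down, z forward; pixel columns grow to the right and rows downward; lengths in m; the calibration is good to about 2 mm. A picture is of the moment at which its call begins: read the wrist's pose just before it.
A pose or a line that the arm cannot do raises robot.MotionError and nothing moves.
- robot.hand_in(): hands the job in; it is judged then, once.
Trained networks look in the newest picture that a camera, given by its name, has taken for a name from the list of things; names that differ only in an ending like _2 or _b are one class to them, and where a whole thing is asked for, a point or a joint stands for the part that bears it (a point fixed in the world has none). Each returns a list of dicts, best first, with "conf" (0 to 1); they miss things now and then, are a little off and sometimes report something else, mostly with a low value. They report only what shows in the picture. A call takes as long as a camera call. They do not tell look-alikes from the thing itself.
- robot.silhouettes(camera, name): "pixels" (480x640 bool, what is visible of it) and "rect" ([centre column, centre row, width, height] in pixels, round what is visible of it).
- robot.landmark_of(camera, name): "centre" ([row, column] in pixels: a listed point, or the origin of a listed thing).
Readings, each from a call of its own:
- robot.read_clock(): time.
- robot.read_q(): joint angles.
- robot.read_joint_vel(): joint speeds.
- robot.read_tau(): joint torques, N m.
- robot.read_eef_pos(): TCP position.
- robot.read_ee_rot(): TCP orientation.
- robot.read_contact_force(): force on the tool from outside, world axes, zero at the start.
- robot.read_ft_torque(): the same for the moment, N m.
- robot.read_finger_gap(): finger opening in m.
- robot.read_finger_force(): force on a finger pad.
Only numpy, scipy, OpenCV 4.12 (cv2) and the standard library are available. Lean on these libraries where they do the work, as an engineer would, in place of code of your own. Each camera call takes 0.05 s, during which the arm holds its last target. There are 200 camera calls.

## Working session

There is one attempt and no reset: what is moved stays moved. The work goes in short steps, each a Python script; the robot and the scene stay as the last script left them, time stands still between calls to the robot, and variables do not carry over. Pictures are saved under pics/ and viewed, at most 14 in all, crops included, and the job is handed in when it is done.

```bash
ls; mkdir -p pics; python3 - <<'E'
from workcell import robot
import cv2,numpy as np
for c in ("top","side"):
    f=robot.grab_frame(c); cv2.imwrite(f"pics/{c}0.png",f["frame"][:,:,::-1]); np.savez(f"{c}0.npz",**f)
    print(c,f["fx"],f["cx"],f["cy"],f["R"].round(3).tolist(),f["t"].round(3).tolist())
print(robot.grip_point_offset,robot.read_ee_rot(),robot.read_clock())
E
```

```text
pics
top 445.41120916655296 319.8112850211902 239.2700584168422 [[0.008, -1.0, 0.016], [-0.981, -0.011, -0.195], [0.195, -0.014, -0.981]] [-0.028, 0.494, 1.242]
side 623.9945515281032 320.5509558251392 239.85737056291902 [[-0.891, 0.454, -0.019], [0.3, 0.555, -0.776], [-0.342, -0.697, -0.631]] [0.392, -0.05, 1.661]
0.0187 [-3.08580863e+00 -5.83580213e-01  1.57256602e-04] 0.1
```

View pics/top0.png

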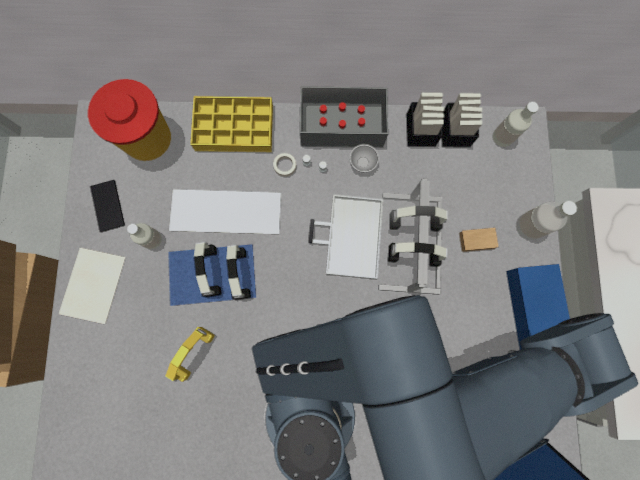

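View pics/side0.png

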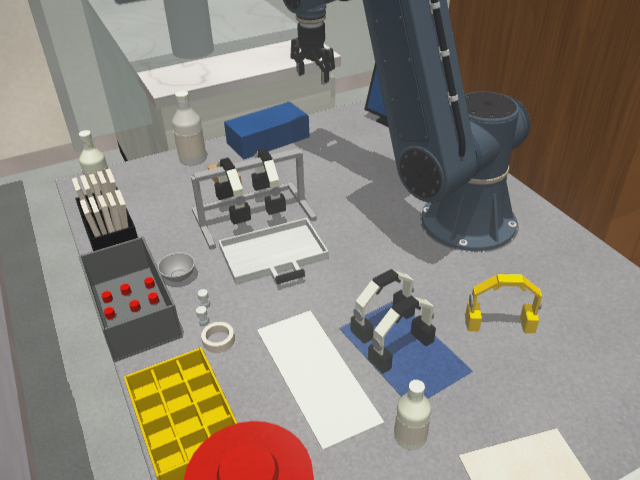

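The top view shows two dry frames on the rail at (418,215) and (417,250). Two wet ones stand on the blue mat, at (206,268) and (237,272). The yellow frame at (190,353) is the look-alike and stays put. The tray is at (355,237), with its handle to the left at (313,232).

```bash
cat > h.py <<'E'
from workcell import robot
import numpy as np, cv2
from scipy.spatial.transform import Rotation as Ro
def cloud(f):
    d=f["depth"]; v,u=np.mgrid[:480,:640]
    p=np.stack([(u-f["cx"])/f["fx"]*d,(v-f["cy"])/f["fy"]*d,d],-1)
    P=(p-f["t"])@f["R"]; P[d==0]=np.nan
    return P
def rect(xy):
    c,(w,h),a=cv2.minAreaRect(np.float32(xy)*1000)
    if w<h: w,h,a=h,w,a+90
    return np.round(c,1),(round(w,1),round(h,1)),(a+90)%180-90   # mm, angle of long side
def down(yaw): return (Ro.from_euler('z',yaw)*Ro.from_matrix(np.diag([1.,-1,-1]))).as_rotvec()
def comps(P,mask,minpx=15):
    n,l,s,c=cv2.connectedComponentsWithStats(mask.astype(np.uint8))
    return [(P[l==i],c[i],l==i) for i in range(1,n) if s[i,4]>=minpx]
E
python3 - <<'E'
from h import *
for c in("top","side"):
    f=dict(np.load(c+"0.npz")); P=cloud(f); im=f["frame"].astype(int); x,y,z=P[...,0],P[...,1],P[...,2]
    print(c)
    if c=="top": box={'wetmat':(165,240,95,70),'cleanmat':(165,185,120,52),'tray':(300,190,90,92),'rail':(375,175,75,125)}
    else: box={'wetmat':(335,260,140,145),'cleanmat':(255,305,130,140),'tray':(215,215,115,75),'rail':(185,140,135,105)}
    br=im.sum(-1)
    for k,(a,b,w,h) in box.items():
        m=np.zeros((480,640),bool); m[b:b+h,a:a+w]=1
        def show(n,mm,mp=15):
            for Q,cc,_ in comps(P,m&mm,mp): print(k,n,len(Q),'px',cc.round(0),'z %.3f'%np.median(Q[:,2]),*rect(Q[:,:2]))
        if k=='wetmat':
            show('mat',(im[...,2]>im[...,0]+30)&(z<.012)&(z>-.01),150)
            show('frame',(z>.06)&(z<.16)); show('crown',(z>.134)&(z<.16))
        if k=='cleanmat': show('mat',(br>600)&(z<.012)&(z>-.01),150)
        if k=='tray': show('tray',(z>.015)&(z<.045),40); show('handle',(br<200)&(z>.01)&(z<.05))
        if k=='rail': show('crown',(z>.177)&(z<.2)); show('bar',(z>.16)&(z<.2)); show('skid',(z>.01)&(z<.022),30); show('frames',(z>.1)&(z<.2))
E
```

```text
top
wetmat mat 649 px [247. 270.] z 0.004 [405.4 196.7] (158.1, 51.7) 5.451875686645508
wetmat mat 2441 px [197. 277.] z 0.004 [391.6 330.3] (178.6, 160.0) -84.08941221237183
wetmat frame 549 px [201. 269.] z 0.131 [402.1 297.3] (146.1, 26.7) 9.311026573181152
wetmat frame 525 px [233. 272.] z 0.131 [394.6 211.7] (146.0, 26.3) 8.64106559753418
wetmat crown 245 px [199. 266.] z 0.143 [401.6 297.9] (72.1, 24.8) 8.82232666015625
wetmat crown 238 px [231. 269.] z 0.143 [394.  211.6] (72.1, 24.3) 8.849394798278809
cleanmat mat 4277 px [225. 211.] z 0.004 [588.2 264.1] (326.1, 127.1) 89.05970001220703
tray tray 674 px [343. 234.] z 0.025 [513.9 -95.3] (241.3, 211.4) -4.962333679199219
tray handle 62 px [311. 232.] z 0.040 [517.6   2.9] (60.8, 8.8) -5.269020080566406
rail crown 226 px [425. 210.] z 0.184 [ 548.  -297.7] (66.5, 24.9) 88.94246673583984
rail crown 221 px [424. 248.] z 0.185 [ 448.5 -290.7] (64.8, 24.5) 84.4572525024414
rail bar 1615 px [423. 232.] z 0.172 [ 495.1 -292. ] (295.4, 109.6) -5.552314758300781
rail skid 148 px [396. 196.] z 0.016 [ 638.1 -256. ] (84.3, 18.4) 87.2537
[... 1799 characters left out ...]
-29.68260955810547
rail skid 68 px [195. 159.] z 0.016 [ 543.7 -626.7] (74.7, 31.5) 9.03934383392334
rail skid 262 px [299. 199.] z 0.016 [ 356.4 -285.6] (187.7, 40.3) -85.31563806533813
rail skid 111 px [256. 192.] z 0.015 [ 449.7 -375.6] (80.9, 23.5) -3.29278564453125
rail skid 132 px [218. 202.] z 0.015 [ 562.8 -382.6] (87.8, 23.0) -2.6287155151367188
rail skid 50 px [195. 213.] z 0.016 [ 635.2 -355.1] (86.1, 10.7) 82.93794250488281
rail skid 354 px [270. 232.] z 0.016 [ 486.5 -190.9] (249.3, 91.1) -27.11914825439453
rail skid 141 px [207. 234.] z 0.016 [ 637.3 -258. ] (104.9, 17.0) 85.65860748291016
rail frames 2172 px [248. 172.] z 0.165 [ 495.1 -289.9] (296.7, 153.2) -5.073936462402344
```

```bash
cat >> h.py <<'E'
def best(p,a):
    """tool-down pose closing across direction a (deg), half turn chosen so that the last joint stays mid-range"""
    c=[]
    for k in (0,180):
        o=down(np.radians(a+k)); q=robot.ik(p,o)
        if q is not None: c.append((abs(q[5]),o))
    return min(c,key=lambda t:t[0])[1]
HI=0.335
def pick(x,y,a,zu,hi=HI):
    o=best([x,y,zu+.06],a); robot.goto([x,y,hi],o)
    robot.gripper_to(.048); robot.movel([x,y,zu+.03],max_speed=.2)
    hit=robot.movel([x,y,zu+.002],max_speed=.04,guard=8)
    print('pick hit',hit,robot.read_eef_pos().round(4))
    robot.gripper_to(.0); print('gap',robot.read_finger_gap(),'F',robot.read_finger_force())
    robot.movel([x,y,hi],max_speed=.15); print('lifted gap',robot.read_finger_gap())
def place(x,y,a,zu,hi=HI):
    o=best([x,y,zu+.06],a); robot.goto([x,y,hi],o)
    robot.movel([x,y,zu+.015],max_speed=.2); robot.sleep(.2)
    hit=robot.movel([x,y,zu+.0015],max_speed=.025,guard=5)
    print('place hit',hit,robot.read_eef_pos().round(4))
    robot.gripper_to(.05); robot.movel([x,y,zu+.06],max_speed=.1); robot.movel([x,y,hi],max_speed=.25)
    print('t',robot.read_clock())
def snap(n,cams=("top","side")):
    out=[]
    for c in cams:
        f=robot.grab_frame(c); cv2.imwrite(f"pics/{c}{n}.png",f["frame"][:,:,::-1]); np.savez(f"{c}{n}.npz",**f); out.append(f)
    return out
E
python3 - <<'E'
from h import *
for c in("top","side"):
    f=dict(np.load(c+"0.npz")); P=cloud(f); Q=P.reshape(-1,3)
    m=(abs(Q[:,2]-.170)<.004)&(abs(Q[:,0]-.495)<.16)&(abs(Q[:,1]+.292-.0)<.03)
    Q=Q[m]; m=(abs(Q[:,0]-.548)>.025)&(abs(Q[:,0]-.449)>.025); Q=Q[m]
    s=np.polyfit(Q[:,0],Q[:,1],1); print(c,len(Q),'yaw',np.degrees(np.arctan(s[0])),'y@.495',np.polyval(s,.495),'x',np.percentile(Q[:,0],[.5,99.5]),np.median(Q[:,2]))
pick(.548,-.2955,87.,.170)
a=np.radians(89); d=np.array([np.cos(a),np.sin(a)]); p=np.array([.587,.2636])-.080*d
place(p[0],p[1],89,.129)
snap(1)
E
```

```text
top 576 yaw -3.521879876598455 y@.495 -0.2933851137195405 x [0.35007009 0.63992419] 0.17079002998203927
side 455 yaw -3.6051682184276506 y@.495 -0.293354557550743 x [0.35071962 0.63707762] 0.17017905711875178
pick hit False [ 0.5481 -0.2956  0.1722]
gap 0.022323200428451682 F 59.852970242500305
lifted gap 0.021864651855081425
place hit True [0.5858 0.1836 0.1316]
t 10.7667
```

View pics/side1.png

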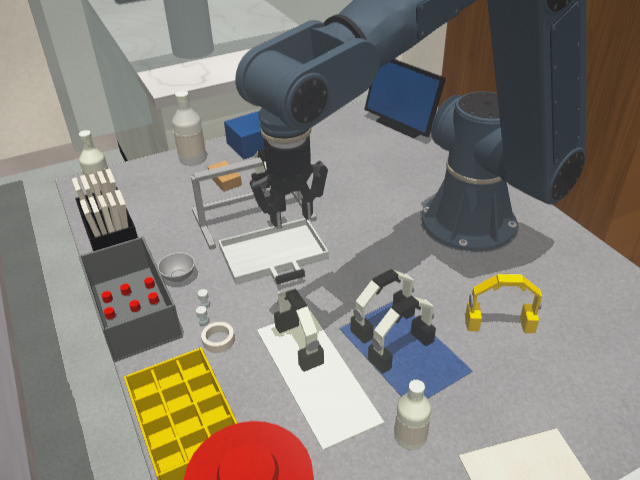

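The side view shows the first dry frame standing on the white mat at (298,330), with the other still on the rail. I'll move that one next.

```bash
python3 - <<'E'
from h import *
pick(.4487,-.2902,86.,.170)
a=np.radians(89); d=np.array([np.cos(a),np.sin(a)]); p=np.array([.587,.2636])+.080*d
place(p[0],p[1],89,.129)
robot.goto([.35,.05,.34],best([.35,.05,.34],0))
f=snap(2)
for f in f:
    P=cloud(f); z=P[...,2]; im=f["frame"].astype(int); x,y=P[...,0],P[...,1]
    for n,m in (('tray',(z>.015)&(z<.045)&(x>.38)&(x<.65)&(y>-.19)&(y<.03)),('handle',(im.sum(-1)<200)&(z>.01)&(z<.05)&(x>.4)&(x<.6)&(y>-.05)&(y<.06)),
      ('dry',(z>.134)&(z<.16)&(x>.5)&(x<.66)&(y>.1)&(y<.42)),('skids',(z>.009)&(z<.022)&(x>.33)&(x<.66)&(y>-.4)&(y<-.2)),('dryall',(z>.008)&(z<.16)&(x>.5)&(x<.66)&(y>.09)&(y<.44))):
        for Q,c,_ in comps(P,m,30): print(n,len(Q),c.round(),'z %.3f'%np.median(Q[:,2]),*rect(Q[:,:2]))
E
```

```text
pick hit False [ 0.4488 -0.2903  0.1721]
gap 0.02208757553335257 F 59.27968919277191
lifted gap 0.022370887215664135
place hit True [0.5884 0.3436 0.1316]
t 22.1
tray 480 [333. 233.] z 0.026 [535.3 -81. ] (217.4, 211.1) -6.034400939941406
handle 30 [306. 225.] z 0.039 [541.1  16.9] (37.7, 8.0) -7.217521667480469
dry 227 [187. 198.] z 0.143 [587.5 342.7] (75.2, 25.5) 87.21598815917969
dry 227 [246. 199.] z 0.143 [585.4 180.2] (74.7, 25.5) -89.90141578018665
skids 156 [396. 196.] z 0.017 [ 636.9 -257.3] (90.1, 19.1) 87.00336456298828
skids 578 [436. 249.] z 0.016 [ 490.3 -356. ] (299.3, 72.3) -8.071197509765625
skids 150 [393. 288.] z 0.017 [ 359.1 -239.3] (78.4, 16.2) 86.90717315673828
dryall 1630 [220. 204.] z 0.111 [597.4 266.8] (320.9, 85.8) 89.49854278564453
tray 1016 [277. 263.] z 0.024 [535.4 -83.4] (222.0, 220.3) -5.663909912109375
handle 151 [278. 285.] z 0.032 [556.2  18.6] (68.8, 12.5) -5.056297302246094
dry 306 [296. 300.] z 0.142 [585.5 181.6] (67.9, 25.3) 88.20613861083984
dry 396 [333. 356.] z 0.142 [587.4 342.2] (67.9, 25.6) 86.731689453125
skids 595 [265. 197.] z 0.015 [ 438.6 -350.6] (315.4, 154.0) -37.22150802612305
skids 54 [195. 213.] z 0.016 [ 635.1 -352.7] (84.0, 11.0) 84.52407836914062
skids 146 [207. 235.] z 0.016 [ 637.3 -256.5] (90.0, 16.2) 86.00468444824219
dryall 3939 [318. 356.] z 0.075 [573.4 262.2] (310.9, 80.3) 88.98155975341797
```

View pics/top2.png

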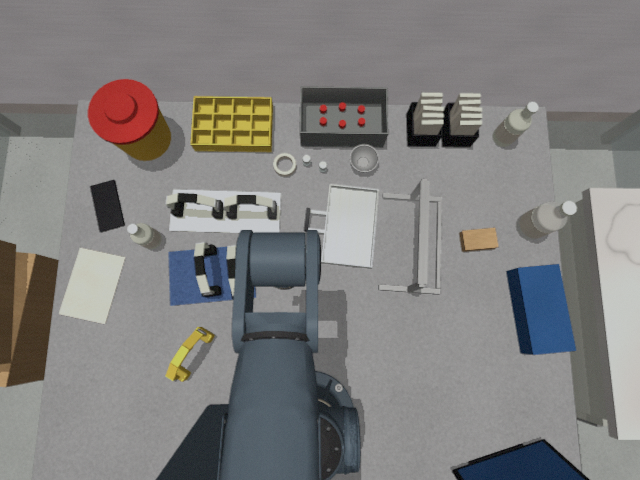

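The rail is clear and both dry frames stand on the white mat at (196,205) and (252,205). The tray has been knocked towards the vials by about 35 mm and is now at (350,226). I'll re-measure it, grip the handle, square the tray up and slide it in.

```bash
python3 - <<'E'
from h import *
E=[]
robot.goto([.35,.16,.34],best([.35,.16,.34],0))
for f in snap(3):
    P=cloud(f); z=P[...,2]; x,y=P[...,0],P[...,1]; im=f["frame"].astype(int)
    for n,m in (('tray',(z>.015)&(z<.045)&(x>.38)&(x<.70)&(y>-.197)&(y<-.02)),('handle',(im.sum(-1)<200)&(z>.01)&(z<.05)&(x>.45)&(x<.65)&(y>-.02)&(y<.06))):
        for Q,c,_ in comps(P,m,30): r=rect(Q[:,:2]); print(n,len(Q),*r); 
        if n=='handle': E.append(r)
a=-4.8; h=E[1][0]/1000 if False else np.mean([e[0] for e in E],0)/1000
print('handle',h,robot.read_clock())
E
```

```text
tray 481 [ 545.4 -102.3] (242.0, 171.1) -5.776466369628906
handle 31 [537.   17.2] (29.3, 8.4) -6.6017913818359375
tray 949 [ 543.6 -106. ] (241.3, 177.7) -5.813056945800781
handle 146 [556.7  18.8] (68.4, 13.6) -2.4299392700195312
handle [0.54685 0.018  ] 24.5917
```

```bash
python3 - <<'E'
from h import *
h=np.array([.5567,.0185]); C=np.array([.4945,-.2934]); a=np.radians(-3.56); Y=np.array([-np.sin(a),np.cos(a)])
o=best([*h,.1],-5.8); robot.goto([*h,.25],o); robot.gripper_to(.045)
robot.movel([*h,.05],max_speed=.15); print('hit',robot.movel([*h,.014],max_speed=.04,guard=8),robot.read_eef_pos().round(4))
robot.gripper_to(0); print('gap',robot.read_finger_gap())
o2=best([*h,.1],-3.56)
p=h+np.array([.0012,.012]); robot.movel([*p,.0145],max_speed=.05)
p=C+.325*Y; robot.movel([*p,.0145],frame=o2,max_speed=.06)
print(robot.read_eef_pos().round(4),robot.read_contact_force().round(1))
p=C+.15*Y; print('early hit',robot.movel([*p,.0145],max_speed=.06,guard=10))
p=C+.119*Y; print('stop hit',robot.movel([*p,.0145],max_speed=.02,guard=10))
e=robot.read_eef_pos(); print(e.round(4),'s',(e[:2]-C)@Y,robot.read_contact_force().round(1),'gap',robot.read_finger_gap())
E
```

```text
hit False [0.5569 0.0185 0.0142]
gap 0.010714074925633277
[0.5147 0.031  0.0145] [-0.8  0.7 -1.1]
early hit False
stop hit True
[ 0.5025 -0.1683  0.0144] s 0.12534966866970135 [1.5 3.2 3.1] gap 0.010812487383013655
```

```bash
python3 - <<'E'
from h import *
robot.gripper_to(.045); e=robot.read_eef_pos(); robot.movel([e[0],e[1],.12],max_speed=.1)
robot.movel([e[0],e[1]+.02,.3],max_speed=.2)
robot.goto([.35,.16,.34],best([.35,.16,.34],0))
C=np.array([.4945,-.2934]); a=np.radians(-3.56); R=np.array([[np.cos(a),np.sin(a)],[-np.sin(a),np.cos(a)]])
for f in snap(4):
    P=cloud(f); im=f["frame"].astype(int); L=(P[...,:2]-C)@R.T; z=P[...,2]; x,y=L[...,0],L[...,1]
    for n,m in (('tray',(z>.017)&(z<.045)&(abs(x)<.128)&(y>-.1)&(y<.16)),('stop',(z>.01)&(z<.021)&(abs(x)<.12)&(y>-.12)&(y<-.074)),('handle',(im.sum(-1)<200)&(z>.01)&(z<.05)&(abs(x)<.1)&(y>.1)&(y<.16))):
        for Q,c,_ in comps(L,m,30): print(n,len(Q),*rect(Q),'y',np.nanpercentile(Q[:,1],[1,99]).round(4))
    cv2.imwrite(f"pics/crop{int(f['fx'])}.png",cv2.resize(f["frame"][150:310,290:470,::-1] if f['fx']<500 else f["frame"][130:290,170:350,::-1],None,fx=3.3,fy=3.3))
E
python3 -c "
import cv2;a,b=[cv2.imread(f'pics/crop{k}.png') for k in(445,623)]
cv2.imwrite('pics/c4.png',cv2.resize(cv2.hconcat([a,b]),(800,355)))"
```

```text
tray 475 [ 1.  57.5] (241.3, 150.9) 0.2185758501291275 y [-0.0149  0.1326]
tray 316 [  1.3 -70.2] (252.5, 39.2) -0.14875030517578125 y [-0.0891 -0.0519]
stop 255 [  0.1 -82.5] (238.5, 16.8) -0.00231170654296875 y [-0.0906 -0.0742]
handle 87 [  1.  126.2] (69.9, 10.8) -0.6749267578125 y [0.1208 0.1318]
tray 959 [-2.4 25.4] (246.1, 224.4) -0.8294143676757812 y [-0.0835  0.134 ]
stop 215 [ -2.8 -80. ] (231.5, 12.0) -0.0424346923828125 y [-0.0844 -0.074 ]
handle 157 [  0.6 129.5] (67.5, 15.7) -4.464210510253906 y [0.1213 0.1358]
```

View pics/c4.png

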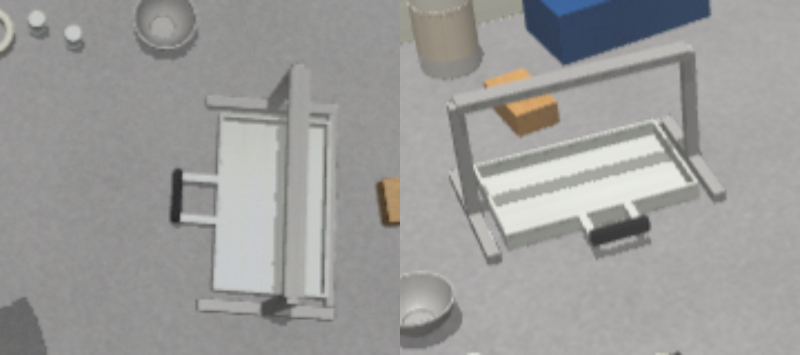

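The tray sits against the stop with its axes parallel to the rail. In the left crop its handle is at (178,195). Next I'll hang the wet frames.

```bash
python3 - <<'E'
from h import *
C=np.array([.4945,-.2934]); a=np.radians(-3.56); X=np.array([np.cos(a),np.sin(a)])
for (x,y,an),s in (((.395,.2114,8.7),.052),((.4022,.2978,9.),-.052)):
    pick(x,y,an,.129); p=C+s*X; place(*p,86.44,.170)
robot.goto([.35,.16,.34],best([.35,.16,.34],0))
R=np.array([X,[-X[1],X[0]]])
for f in snap(5):
    P=cloud(f); im=f["frame"].astype(int); L=np.dstack([(P[...,:2]-C)@R.T,P[...,2:]]); z=P[...,2]; x,y=L[...,0],L[...,1]
    for n,m in (('crown',(z>.177)&(z<.2)&(abs(x)<.15)&(abs(y)<.1)),('pads',(z>.036)&(z<.1)&(abs(x)<.13)&(abs(y)<.12)),('handle',(im.sum(-1)<200)&(z>.01)&(z<.05)&(abs(x)<.1)&(y>.1)&(y<.18))):
        for Q,c,_ in comps(L,m,20): print(n,len(Q),'z %.3f'%np.median(Q[:,2]),*rect(Q[:,:2]))
a,b=[cv2.imread(f'pics/{k}5.png') for k in('top','side')]
cv2.imwrite('pics/c5.png',cv2.hconcat([cv2.resize(a[100:400,100:500],(400,300)),cv2.resize(b[100:400,130:530],(400,300))]))
E
```

```text
pick hit False [0.3951 0.2114 0.1311]
gap 0.02241215188796846 F 59.47713017463684
lifted gap 0.02177102307473786
place hit True [ 0.5463 -0.2965  0.1725]
t 47.8667
pick hit False [0.4023 0.2979 0.1311]
gap 0.022278884909606354 F 59.64211463928223
lifted gap 0.022216060328598023
place hit True [ 0.4425 -0.2901  0.1725]
t 59.4
crown 214 z 0.184 [51.   1.9] (65.5, 24.7) -89.87225815653801
crown 240 z 0.184 [-53.9   0.6] (68.9, 27.2) 89.36819458007812
pads 139 z 0.086 [50.5 62.1] (49.4, 26.5) 0.819981575012207
pads 162 z 0.086 [ 47.6 -57.7] (44.4, 26.0) -0.1784515380859375
pads 128 z 0.087 [-53.6  63.4] (49.5, 24.6) 4.418551445007324
pads 123 z 0.087 [-61.  -57.4] (33.0, 25.7) 3.2363431453704834
handle 86 z 0.040 [ -0.8 126. ] (67.4, 10.9) -0.9371719360351562
crown 140 z 0.183 [-53.2   3.7] (63.0, 25.4) -89.83650623261929
crown 144 z 0.184 [50.6  4.9] (64.5, 24.5) -89.66798785328865
pads 337 z 0.075 [-51.3 -55.2] (49.8, 36.0) -0.08905792236328125
pads 282 z 0.076 [ 56.3 -59.5] (39.9, 37.7) -3.9610519409179688
pads 353 z 0.075 [-52.9  63. ] (51.4, 35.1) -8.086273193359375
pads 364 z 0.074 [51.3 63.1] (50.7, 31.2) 0.7126860022544861
handle 162 z 0.033 [  1.  128.5] (66.7, 13.3) -1.8792877197265625
```

View pics/c5.png

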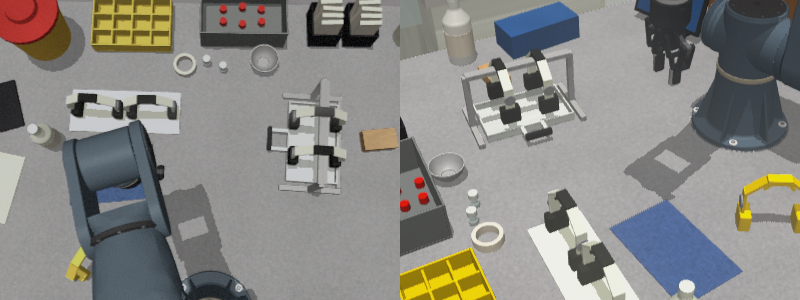

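Both wet frames hang square on the bar, the tray is home, the blue mat is empty, and both dry frames stand on the white mat. I'll hand it in.

```bash
python3 -c "
from h import *
print(robot.hand_in())"
```

```text
the job is handed in; nothing more can be done
None
```

The job is done and handed in: both dry headframes stand on the white mat, the tray is home against the stop, and both wet headframes hang square on the bar; the last motion ended about a minute into the 210 s.

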